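Lift the rye roll with the tongs and hold it over the plate

TASK

Pick up the serving tongs, close them on the dark rye roll in the white tray and lift it out; touch that roll only with the tongs, and do not push the pale roll, the plate or the other things on the worktop about. Carry the rye roll over the middle of the blue plate and finish there still holding it: the roll pinched between the two tong tips, still, about 15 cm above the plate, with nothing put down or let go.

Things in the scene. Friction and masses are not known exactly. Their poses are not given: they have to be found in the camera images.
- tongs: sprung steel serving tongs, 0.145 kg, lying on their side, 26 mm tall. Origin: midway between the blue grips, at the underside, near the centre of mass. x runs along the midline to the tips, z up, y to the left arm. The arms hinge at x = -85 mm (end block back to x = -106 mm) and move symmetrically. Blue grips: outer faces of the arms, x -25 to +25 mm, full height, 60 mm apart outside at rest (67 at front end)
- tongs_tips (a point): point of the tongs' midline at x = 115 mm, 13 mm above the underside: midway between the two tip plates (flat, upright, 42 mm long, 26 mm tall). At rest the plates are 98 mm apart (110 mm over all). Squeezing the grips closes them 2.35 times as fast as the grip width shrinks: plates parallel and 46 mm apart at grip width 38 mm; nearly shut at 21 mm. Let go, they spring open
- tongs_left: left arm of the tongs (+y side) with its grip and tip plate; origin at its hinge (tongs x -85, y +8 mm, underside). Its axes are the tongs' axes at rest; it turns up to 0.23 rad inward as the tongs close (0.13 rad at 46 mm tip gap). Its spring pushes outward on the fingers at the grip with 4.5 N at rest, 9 N at 46 mm tip gap; the rest of the grip force goes to the tips (x 0.43)
- tongs_right: right arm of the tongs (-y side), mirror image of the left; origin at its hinge (tongs x -85 mm, y -8 mm, underside)
- tray: white plastic tray, fixed, 180 mm (its x, away from the robot) by 260 mm (its y), rim 10 mm high all round, walls and floor 5 mm thick; origin at the centre of its underside, z up. The two rolls stand on its floor side by side along its y, about 140 mm apart; which is left and which is right varies
- rye_roll: dark brown round rigid bread roll, about 45 g (30 to 65), 48 mm tall and 46 mm in diameter, with upright sides from 10 to 34 mm above its underside; origin at the centre of its underside, z up. The one to be lifted
- rye_roll_mid (a point): centre of the rye roll, 24 mm above its underside
- wheat_roll: pale golden roll of the same shape and size, origin at the centre of its underside; stays where it is
- plate: loose blue round plate, 160 mm across, 16 mm high, origin at the centre of its underside. It lies on one side of the tray and the tongs on the other; the sides vary
- beaker: clear plastic beaker, 72 mm wide, 85 mm tall, origin at the centre of its underside; bystander
- jar: amber glass jar with steel cap, 68 mm wide, 100 mm tall, origin at the centre of its underside; bystander
- shaker: steel shaker, 48 mm wide, 80 mm tall, origin at the centre of its underside; bystander beyond the tray
Things that resemble listed ones, but are neither listed nor needed, are in the scene too. Leave any pink look-alike of the plate alone.

How it is judged:
By the outcome, as a careful person would: the job done as asked, in the order asked, and still so for the second after the job is handed in, while the arm keeps its last pose, push and grip.
It also fails if it takes over 48 s, if anything falls off the work surface, if the arm or the gripper's body presses on something with over 40 N, if the wrist force passes 120 N, or if a joint passes its speed limit or range.

ROBOT

A 6-joint arm with a two-finger parallel gripper is mounted at the origin on the work surface. World frame = base frame: x ahead of the robot, y to its left, z up, the work surface at z = 0. Lengths are in m, angles in rad, forces in N, time in s.
With the tool pointing down it reaches from about 0.25 to 0.725 m from the base axis. Payload 4 kg.
Tool frame: the origin (TCP) lies at the very end of the fingers, on their centre line; the grasp point (between the pads) lies 19 mm behind it; z points along the fingers, y is the direction in which the jaws open and shut (so a half turn about z gives the same grasp; the last joint's range is limited). The gripper opens to 85 mm and grips with 20 to 120 N. Pads are 22 mm wide; open, the fingers measure 114 mm over their backs; the gripper's body (76 mm by 85 mm) begins 54 mm behind the grasp point. The pads swing forward as they close: fully open they stand 13 mm farther back than shut.
Start: joints at [1.217, 0.241, 0.005, 1.335, 0, 1.571], TCP at [0.173, 0.469, 0.231] pointing down, gripper open.
Joint ranges: [-2.72, 2.72], [-1.05, 1.87], [-1.09, 1.28], [-1.99, 2.15], [-1.42, 1.44], [-3.14, 3.14]. Speed limits (rad/s): [2.79, 2.79, 3.14, 3.14, 3.14, 3.14].

INTERFACE

Orientations are given as a unit quaternion [x, y, z, w].
In Python, from workcell import bot, camera gives the robot as it stands. The module is installed in compiled form; this text tells all that it offers.
- The arm moves only by the tool send_rows, never from a script. Its argument "deltas" is a list of rows, each an object with "grip": the opening, from 0 (shut) to 1 (fully open); "translation": the shift along the tool's x, y, z in m, a list of three; "twist": the turn, a rotation vector about the tool's x, y, z in degrees, a list of three. A call has 1 to 5 rows; each row is the pose to reach, as a shift and turn from the pose measured when the call began, along the tool's axes at that moment; what a row does not reach only later rows make up. A row lasts 1/8 s, in which the tool goes at most 62.5 mm and 10.7 degrees, less where a joint would pass 70% of its speed; a pose out of reach is approached as far as the arm can. A call with a gripper value outside its range is refused whole. The fingers move at their own pace and stop on an object; the grip force is fixed at half the most. Time passes only in rows, so rows that repeat a pose let the fingers close. It gives the time, the measured TCP pose, the force and the opening at its end, in the units of the state.
- bot.get_obs(): the state, without advancing time (a new reading comes with each control period).
- camera(name): name is "scene" or "top" or "wrist"; returns a dict with "color" (420x560x3 uint8, blue, green, red), "intrinsics" (3x3 intrinsics, pixels), "k1" (the pictures are not rectified: a ray, as slopes to the right and down, at radius r is drawn at 1 + k1 r^2 times it, then the intrinsics apply), "xyz" and "rotation" of the camera in the world. Camera axes: x right, y down, z forward; pixel columns grow to the right and rows downward; lengths in m; the calibration is good to about 2 mm. A picture is of the moment at which its call begins. There is no depth.
- bot.job_done(): hands the job in, once; it reports no verdict.
The state is a dict: "clock": time; "joint_pos": joint angles; "joint_vel": joint speeds; "tau": joint torques, N m; "eef_pos": TCP position; "tool_rot": TCP orientation; "ft_force": force on the tool from outside, world axes, zero at the start; "ft_torque": the same for the moment, N m; "grip_width": finger opening in m.
Only numpy, scipy, OpenCV 4.12 (cv2) and the standard library are available. Lean on these libraries where they do the work, as an engineer would, in place of code of your own. Each camera call takes 0.05 s, during which the arm holds its last target.

## Working session

There is one attempt and no reset: what is moved stays moved. The work goes in short steps, Python scripts to look and compute and a tool call to move; the robot and the scene stay as the last step left them, time stands still between calls to the robot, and variables do not carry over. Pictures are saved under pics/ and viewed, and the job is handed in when it is done.

Besides the shell and the picture viewer there is one more tool, called by a JSON object that holds its "method" and its "body". send_rows: Moves the arm, as the interface text tells. Its arguments: {"type":"object","properties":{"deltas":{"type":"array","items":{"type":"object","properties":{"grip":{"type":"number"},"translation":{"type":"array","items":{"type":"number"}},"twist":{"type":"array","items":{"type":"number"}}}}}},"required":["deltas"]}

```bash
mkdir -p pics; ls; cat > h.py <<'E'
import numpy as np,cv2
from workcell import bot,camera
def snap(n,f):
    c=camera(n); cv2.imwrite('pics/'+f,c['color']); 
    np.save('pics/'+f+'.npy',dict(K=c['intrinsics'],k1=c['k1'],p=c['xyz'],R=c['rotation']),allow_pickle=True); return c
def load(f): return np.load('pics/'+f+'.npy',allow_pickle=True).item()
def px2w(c,u,v,z):
    K=np.array(c['K']);k1=c['k1']
    D=np.array([k1,0,0,0.])
    s=cv2.undistortPoints(np.array([[[u,v]]],float),K,D)[0,0]
    d=np.array(c['R'])@np.array([s[0],s[1],1.]); p=np.array(c['p'])
    return p+d*(z-p[2])/d[2]
def w2px(c,X):
    R=np.array(c['R']);rv=cv2.Rodrigues(R.T)[0];t=-R.T@np.array(c['p'])
    return cv2.projectPoints(np.array(X,float).reshape(-1,1,3),rv,t,np.array(c['K']),np.array([c['k1'],0,0,0.]))[0][:,0]
E
python3 - <<'E'
from h import *
o=bot.get_obs()
for k,v in o.items(): print(k,np.round(v,4))
for n in ['scene','top','wrist']:
    c=snap(n,n+'0.png'); print(n,c['intrinsics'],c['k1'],c['xyz'],np.round(c['rotation'],3))
E
```

```text
pics
clock 0.0
joint_pos [ 1.217   0.2414  0.0037  1.3352 -0.      1.5708]
joint_vel [-0.0019 -0.0015 -0.0015  0.0001 -0.0003 -0.0015]
tau [-7.00000e-04 -3.72318e+01  2.52407e+01  1.70000e-02 -1.00000e-04
 -0.00000e+00]
eef_pos [0.173  0.4684 0.2304]
tool_rot [ 1.760e-01  9.844e-01 -1.000e-03 -2.000e-04]
ft_force [ 0.6968  0.4375 -0.7208]
ft_torque [-0.008  -0.0105 -0.0191]
grip_width 0.0855
scene [[395.77479003   0.         274.33508202]
 [  0.         395.77479003 205.5617644 ]
 [  0.           0.           1.        ]] 0.029527468459920474 [ 1.01632567 -0.34325535  0.99742532] [ 0.871  0.396 -0.113 -0.268]
top [[494.01185472   0.         282.84977151]
 [  0.         494.01185472 206.68141767]
 [  0.           0.           1.        ]] -0.13500757330762436 [0.23352027 0.07288627 1.67885356] [-0.691  0.715 -0.072  0.071]
wrist [[359.97713135   0.         281.22750892]
 [  0.         359.97713135 211.72674629]
 [  0.           0.           1.        ]] -0.08568816768929087 [0.09675449 0.49714815 0.37248304] [0.81  0.564 0.091 0.13 ]
```

```bash
sed -i "s/R=c\['rotation'\])/R=Rot.from_quat(c['rotation']).as_matrix())/; s/^import numpy as np,cv2/import numpy as np,cv2\nfrom scipy.spatial.transform import Rotation as Rot/" h.py
python3 - <<'E'
from h import *
for n in ['scene','top','wrist']:
    c=load(n+'0.png');c['R']=Rot.from_quat(c['R']).as_matrix();np.save('pics/'+n+'0.png.npy',c,allow_pickle=True)
E
```

```text
(no output)
```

View pics/scene0.png

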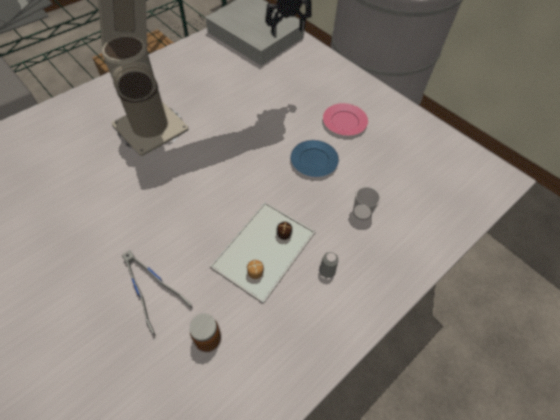

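View pics/top0.png

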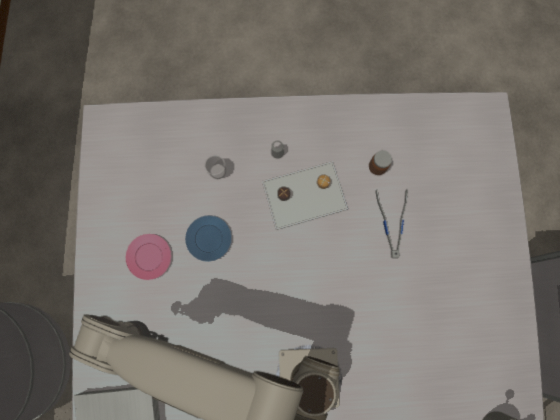

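View pics/wrist0.png

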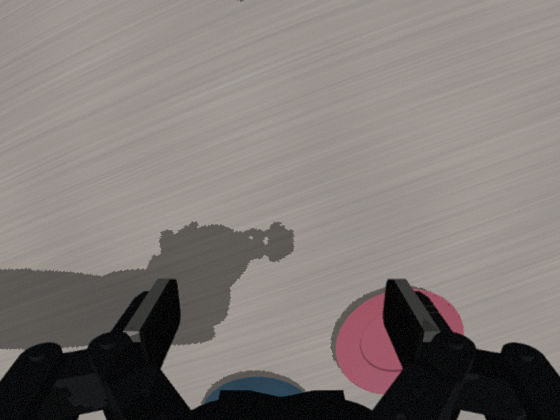

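```bash
python3 - <<'E'
from h import *
i=cv2.imread('pics/top0.png'); cv2.imwrite('pics/t1.png',cv2.resize(i[140:270,360:430],None,fx=6,fy=6,interpolation=cv2.INTER_CUBIC)[:600*2][:780])
cv2.imwrite('pics/t2.png',cv2.resize(i[135:265,180:355],None,fx=4.5,fy=4.5,interpolation=cv2.INTER_CUBIC))
i=cv2.imread('pics/scene0.png'); cv2.imwrite('pics/s1.png',cv2.resize(i[240:355,110:225],None,fx=5,fy=5,interpolation=cv2.INTER_CUBIC))
E
python3 -c "
import cv2
i=cv2.imread('pics/t1.png');print(i.shape);cv2.imwrite('pics/t1.png',cv2.resize(i,None,fx=.75,fy=.75))"
```

```text
(780, 420, 3)
```

View pics/t1.png

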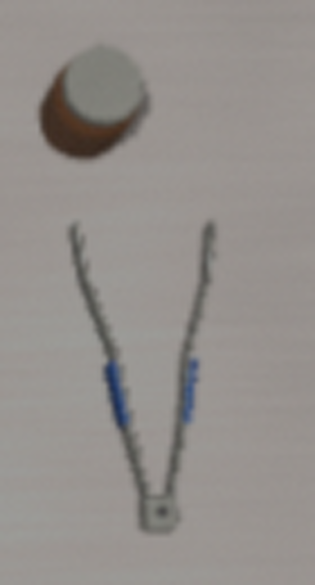

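View pics/t2.png

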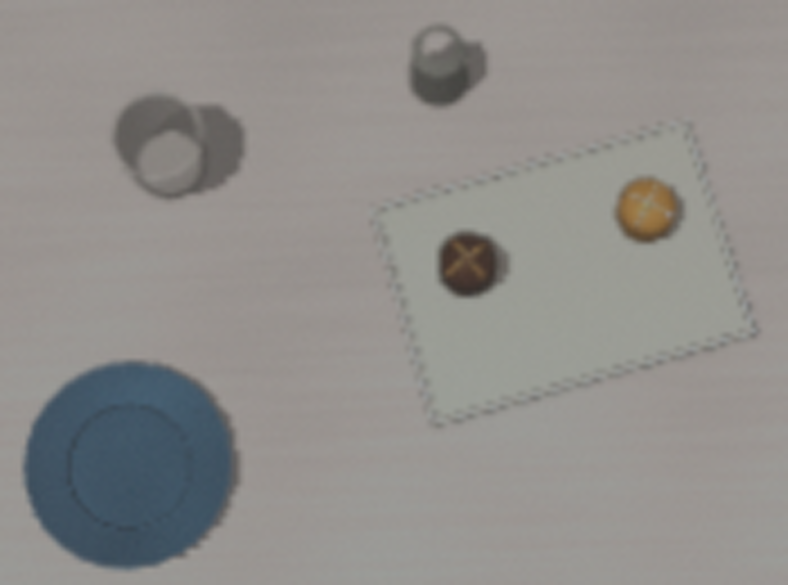

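View pics/s1.png

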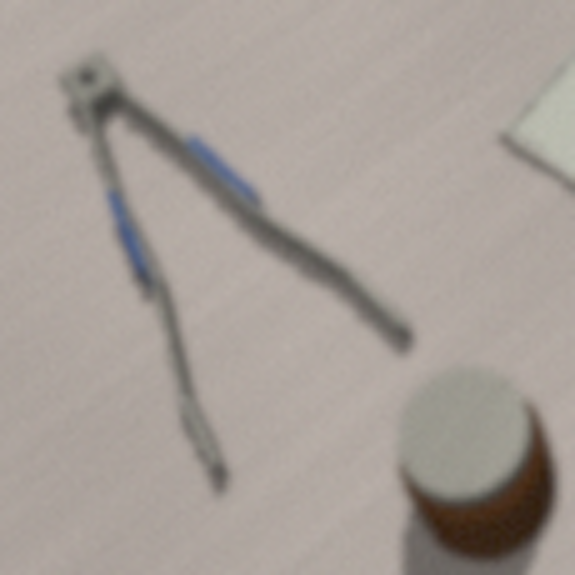

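```bash
python3 - <<'E'
from h import *
c=load('top0.png'); s=load('scene0.png')
def T(x,y,z): return px2w(c,360+x/4.5,140+y/4.5,z)[:2].round(4)
def U(x,y,z): return px2w(c,180+x/4.5,135+y/4.5,z)[:2].round(4)
def S(x,y,z): return px2w(s,110+x/5,240+y/5,z)[:2].round(4)
print('Ltip',T(73,225,.026),'Rtip',T(210,225,.026),'blockend',T(158,531,.02),'hole',T(160,512,.026))
print('S Ltip',S(405,345,.015),'Rtip',S(220,487,.015),'hole',S(88,77,.026))
print('jar top',T(103,86,.1),'S',S(465,433,.1))
print('plate',U(130,465,.014), 'edges',U(25,465,.016),U(236,465,.016),'S',px2w(s,315,159,.014)[:2])
print('rye',U(468,264,.045+.005),'wheat',U(648,209,.05),'S rye',px2w(s,285,230,.03),px2w(s,256,268,.03))
print('tray corners',[U(*p,.01) for p in [(375,211),(689,124),(758,332),(437,424)]])
print('beaker',U(160,140,.085),U(168,163,.0),'shaker',U(440,50,.08),U(440,80,.0))
E
```

```text
Ltip [ 0.6211 -0.2591] Rtip [ 0.6176 -0.3658] blockend [ 0.3844 -0.3083] hole [ 0.398  -0.3095]
S Ltip [ 0.6312 -0.2653] Rtip [ 0.6306 -0.3722] hole [ 0.4011 -0.3095]
jar top [ 0.7092 -0.2748] S [ 0.7158 -0.2749]
plate [0.4743 0.321 ] edges [0.4765 0.4009] [0.4715 0.2402] S [0.48182301 0.32268058]
rye [0.6132 0.06  ] wheat [ 0.6513 -0.0776] S rye [0.62209896 0.06307531 0.03      ] [ 0.65805623 -0.0735838   0.03      ]
tray corners [array([0.6672, 0.1303]), array([ 0.7291, -0.117 ]), array([ 0.5615, -0.1609]), array([0.4987, 0.0875])]
beaker [0.7082 0.2871] [0.7145 0.2923] shaker [0.7727 0.0757] [0.7748 0.0766]
```

```bash
cat >> h.py <<'E'
def plan(p,yaw,n=None):
    """yaw: world angle (deg) of tool y; tool z down"""
    o=bot.get_obs(); R=Rot.from_quat(o['tool_rot']); 
    a=np.radians(yaw); y=np.array([np.cos(a),np.sin(a),0]); z=np.array([0,0,-1.]); x=np.cross(y,z)
    Rt=Rot.from_matrix(np.c_[x,y,z]); d=R.inv().apply(np.array(p)-o['eef_pos']); tw=(R.inv()*Rt).as_rotvec(degrees=True)
    yy=R.as_matrix()[:,1]
    print('t',round(o['clock'],2),'pos',np.round(o['eef_pos'],4),'yaw',round(np.degrees(np.arctan2(yy[1],yy[0])),1),'joints',np.round(o['joint_pos'],2),'F',np.round(o['ft_force'],1),'w',round(o['grip_width'],4))
    print('d',np.round(d,4),'twist',np.round(tw,2),'minrows',round(np.linalg.norm(d)/.0625,1),round(np.linalg.norm(tw)/10.7,1))
E
python3 -c "
from h import *
plan([.48,-.311,.2],90)"
```

```text
t 0.15 pos [0.1731 0.4686 0.2306] yaw 69.7 joints [1.22 0.24 0.   1.34 0.   1.57] F [ 0.  -0.2 -0. ] w 0.0851
d [-0.5581 -0.6249  0.0316] twist [-9.000e-02 -2.000e-02 -2.027e+01] minrows 13.4 1.9
```

{"method": "send_rows", "body": {"deltas": [{"grip":1,"translation":[-0.03,-0.034,0],"twist":[0,0,-1.5]},{"grip":1,"translation":[-0.07,-0.078,0],"twist":[0,0,-3]},{"grip":1,"translation":[-0.11,-0.123,0],"twist":[0,0,-4.5]},{"grip":1,"translation":[-0.15,-0.168,0],"twist":[0,0,-6]},{"grip":1,"translation":[-0.19,-0.213,0],"twist":[0,0,-7.5]}]}}

```text
clock: 0.78
eef_pos: [0.2777, 0.2012, 0.2309]
tool_rot: [0.11, 0.994, -0.001, 0.0]
ft_force: [0.3, 0.8, 0.1]
grip_width: 0.0856
```

```bash
python3 -c "
from h import *
plan([.48,-.311,.2],90)"
```

```text
t 0.78 pos [0.2777 0.2012 0.2309] yaw 77.3 joints [ 0.63 -0.07 -0.34  1.3  -0.    0.85] F [0.3 0.8 0.1] w 0.0856
d [-0.3097 -0.4553  0.0317] twist [-8.000e-02  1.000e-02 -1.267e+01] minrows 8.8 1.2
```

{"method": "send_rows", "body": {"deltas": [{"grip":1,"translation":[-0.033,-0.049,0.004],"twist":[0,0,-2]},{"grip":1,"translation":[-0.067,-0.098,0.008],"twist":[0,0,-4]},{"grip":1,"translation":[-0.1,-0.147,0.012],"twist":[0,0,-6]},{"grip":1,"translation":[-0.133,-0.196,0.016],"twist":[0,0,-8]},{"grip":1,"translation":[-0.167,-0.245,0.02],"twist":[0,0,-10]}]}}

```text
clock: 1.4
eef_pos: [0.3872, -0.0765, 0.2112]
tool_rot: [0.023, 1.0, -0.001, 0.0]
ft_force: [0.2, 0.9, -0.5]
grip_width: 0.0855
```

```bash
python3 -c "
from h import *
plan([.46,-.311,.2],90)"
```

```text
t 1.4 pos [ 0.3872 -0.0765  0.2112] yaw 87.4 joints [-0.19  0.04 -0.28  1.24 -0.   -0.15] F [ 0.2  0.9 -0.5] w 0.0855
d [-0.0835 -0.2309  0.0116] twist [-0.07  0.04 -2.63] minrows 3.9 0.2
```

{"method": "send_rows", "body": {"deltas": [{"grip":1,"translation":[-0.02,-0.055,0.003],"twist":[0,0,-1]},{"grip":1,"translation":[-0.04,-0.11,0.006],"twist":[0,0,-2]},{"grip":1,"translation":[-0.06,-0.165,0.009],"twist":[0,0,-2.6]},{"grip":1,"translation":[-0.084,-0.231,0.012],"twist":[0,0,-2.6]},{"grip":1,"translation":[-0.084,-0.231,0.012],"twist":[0,0,-2.6]}]}}

```text
clock: 2.02
eef_pos: [0.4606, -0.3145, 0.1978]
tool_rot: [0.002, 1.0, -0.0, -0.0]
ft_force: [-0.4, -0.6, 0.2]
grip_width: 0.0853
```

```bash
python3 -c "
from h import *
snap('wrist','w1.png')
plan([.46,-.311,.2],90)"
```

```text
t 2.08 pos [ 0.4603 -0.3134  0.198 ] yaw 89.8 joints [-0.6   0.37  0.1   1.3  -0.   -0.59] F [ 0.1 -1.3  0.2] w 0.0852
d [ 0.0004  0.0024 -0.002 ] twist [-0.03 -0.06 -0.22] minrows 0.1 0.0
```

View pics/w1.png

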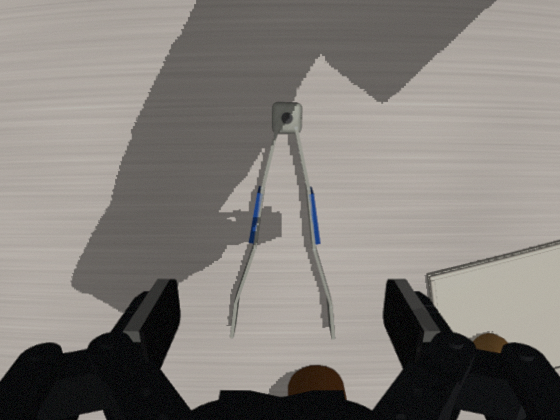

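```bash
python3 - <<'E'
from h import *
c=load('w1.png')
i=cv2.imread('pics/w1.png');cv2.imwrite('pics/w1b.png',cv2.resize(i[90:350,210:350],None,fx=3,fy=3,interpolation=cv2.INTER_CUBIC)[::1][:600*2])
f=lambda u,v,z:px2w(c,u,v,z).round(4)
for n,u,v,z in [('Rtip',233,334,.026),('Ltip',333,334,.026),('hole',287,118,.026),('Rg0',259,188,.026),('Rg1',252,242,.026),('Lg0',312,188,.026),('Lg1',319,243,.026)]: print(n,f(u,v,z))
print(c['p'])
# model overlay
def arm(s): # outer points in tongs frame at rest
    def r(p,th=.13):
        x,y=p; return [-.085+x*np.cos(th)-y*np.sin(th), s*(.008+x*np.sin(th)+y*np.cos(th))]
    return r
for (X,Y,yaw) in [(.487,-.311,-.02)]:
    C,Sn=np.cos(yaw),np.sin(yaw)
    for s in (1,-1):
        for p in [(.221,.018)]:
            q=arm(s)(p); w=[X+C*q[0]-Sn*q[1],Y+Sn*q[0]+C*q[1],.026]; print(s,q,w,w2px(c,w))
E
```

```text
Rtip [ 0.6177 -0.3649  0.026 ]
Ltip [ 0.6182 -0.2601  0.026 ]
hole [ 0.3991 -0.3084  0.026 ]
Rg0 [ 0.4604 -0.3336  0.026 ]
Rg1 [ 0.513  -0.3415  0.026 ]
Lg0 [ 0.4606 -0.2859  0.026 ]
Lg1 [ 0.5143 -0.2781  0.026 ]
[ 0.37938493 -0.31331588  0.33982315]
1 [np.float64(0.13180176394381368), np.float64(0.05449725960581875)] [np.float64(0.6198652770002484), np.float64(-0.2591494990294979), 0.026] [[333.79389192 335.29235027]]
-1 [np.float64(0.13180176394381368), np.float64(-0.05449725960581875)] [np.float64(0.6176855319391348), np.float64(-0.3681222200639135), 0.026] [[229.9016761  333.99753475]]
```

```bash
python3 -c "
import cv2
i=cv2.imread('pics/w1b.png');print(i.shape);cv2.imwrite('pics/w1b.png',i[:600]);cv2.imwrite('pics/w1c.png',i[400:])"
```

```text
(780, 420, 3)
```

View pics/w1b.png

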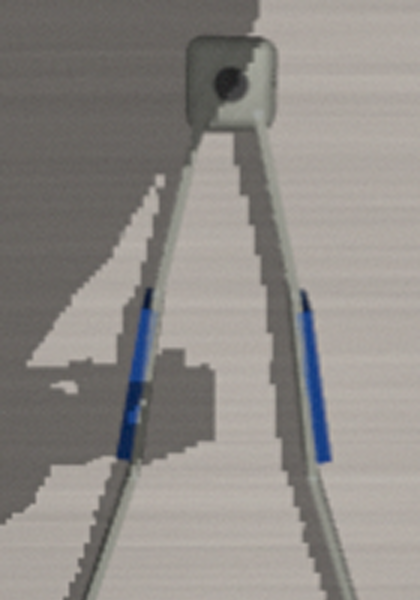

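View pics/w1c.png

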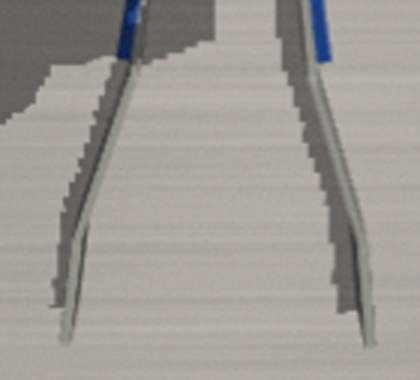

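```bash
python3 - <<'E'
from h import *
c=load('w1.png');o=bot.get_obs();R=Rot.from_quat(o['tool_rot']).as_matrix();p=np.array(o['eef_pos'])
for dz in (0,-.013,-.032,-.05):
  for dx in (-.011,.011):
    print(dz,dx,[w2px(c,p+R@np.array([dx,s*.0427,dz]))[0].round(0).tolist() for s in (1,-1)])
plan([.487,-.310,.03],89)
E
```

```text
0 -0.011 [[375.0, 305.0], [189.0, 305.0]]
0 0.011 [[379.0, 262.0], [184.0, 262.0]]
-0.013 -0.011 [[382.0, 322.0], [182.0, 322.0]]
-0.013 0.011 [[387.0, 276.0], [176.0, 276.0]]
-0.032 -0.011 [[395.0, 352.0], [169.0, 352.0]]
-0.032 0.011 [[402.0, 302.0], [162.0, 302.0]]
-0.05 -0.011 [[410.0, 387.0], [154.0, 388.0]]
-0.05 0.011 [[420.0, 333.0], [144.0, 333.0]]
t 2.08 pos [ 0.4603 -0.3134  0.198 ] yaw 89.8 joints [-0.6   0.37  0.1   1.3  -0.   -0.59] F [ 0.1 -1.3  0.2] w 0.0852
d [-0.0268  0.0036  0.168 ] twist [-0.03 -0.06  0.78] minrows 2.7 0.1
```

{"method": "send_rows", "body": {"deltas": [{"grip":1,"translation":[-0.02,0.003,0.04],"twist":[0,0,0.8]},{"grip":1,"translation":[-0.0268,0.0036,0.085],"twist":[0,0,0.8]},{"grip":1,"translation":[-0.0268,0.0036,0.125],"twist":[0,0,0.8]},{"grip":1,"translation":[-0.0268,0.0036,0.15],"twist":[0,0,0.8]},{"grip":1,"translation":[-0.0268,0.0036,0.158],"twist":[0,0,0.8]}]}}

```text
clock: 2.7
eef_pos: [0.4855, -0.3075, 0.0384]
tool_rot: [0.008, 1.0, 0.001, -0.002]
ft_force: [-0.1, 0.1, 0.9]
grip_width: 0.0855
```

```bash
python3 -c "
from h import *
snap('wrist','w2.png')
plan([.487,-.310,.003],89)"
```

```text
t 2.75 pos [ 0.4859 -0.308   0.0386] yaw 89.1 joints [-0.56  0.54 -0.08  0.96 -0.   -0.55] F [-0.8 -0.3 -0.7] w 0.0852
d [-0.0013 -0.002   0.0356] twist [ 0.09 -0.22  0.07] minrows 0.6 0.0
```

View pics/w2.png

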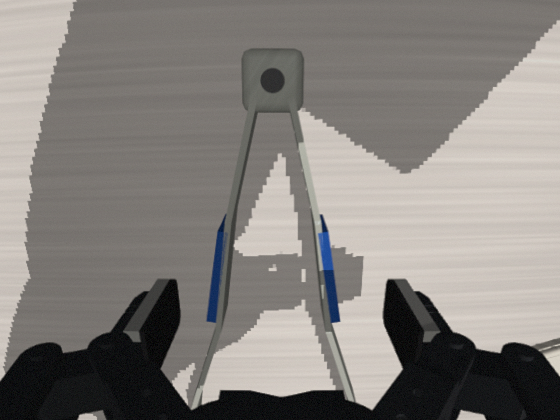

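```bash
python3 - <<'E'
from h import *
c=load('w2.png')
f=lambda u,v,z:px2w(c,u,v,z).round(4)
for n,u,v,z in [('hole',272,80,.026),('Rg0',223,216,.026),('Rg1',209,322,.026),('Lg0',321,216,.026),('Lg1',337,322,.026)]: print(n,f(u,v,z))
print(c['p'])
E
```

```text
hole [ 0.3986 -0.3091  0.026 ]
Rg0 [ 0.4569 -0.3327  0.026 ]
Rg1 [ 0.5136 -0.3439  0.026 ]
Lg0 [ 0.4576 -0.2882  0.026 ]
Lg1 [ 0.5147 -0.2788  0.026 ]
[ 0.40482617 -0.30592469  0.18079167]
```

{"method": "send_rows", "body": {"deltas": [{"grip":1,"translation":[-0.001,-0.003,0.012],"twist":[0,0,0]},{"grip":1,"translation":[-0.001,-0.003,0.025],"twist":[0,0,0]},{"grip":1,"translation":[-0.001,-0.003,0.033],"twist":[0,0,0]},{"grip":1,"translation":[-0.001,-0.003,0.036],"twist":[0,0,0]},{"grip":1,"translation":[-0.001,-0.003,0.036],"twist":[0,0,0]}]}}

```text
clock: 3.38
eef_pos: [0.4866, -0.311, 0.0024]
tool_rot: [0.008, 1.0, 0.001, -0.002]
ft_force: [-1.2, 0.4, 0.3]
grip_width: 0.0855
```

```bash
python3 -c "
from h import *
plan([.487,-.311,.003],89)"
```

```text
t 3.38 pos [ 0.4866 -0.311   0.0024] yaw 89.1 joints [-0.57  0.59 -0.11  0.88 -0.   -0.55] F [-1.2  0.4  0.3] w 0.0855
d [-0.0004  0.     -0.0006] twist [ 0.1  -0.23  0.06] minrows 0.0 0.0
```

{"method": "send_rows", "body": {"deltas": [{"grip":0.8,"translation":[0,0,0],"twist":[0,0,0]},{"grip":0.7,"translation":[0,0,0],"twist":[0,0,0]},{"grip":0.62,"translation":[0,0,0],"twist":[0,0,0]},{"grip":0.56,"translation":[0,0,0],"twist":[0,0,0]},{"grip":0.56,"translation":[0,0,0],"twist":[0,0,0]}]}}

```text
clock: 4.0
eef_pos: [0.4881, -0.312, 0.0044]
tool_rot: [0.008, 1.0, -0.0, -0.0]
ft_force: [-0.5, -0.2, 7.3]
grip_width: 0.048
```

```bash
python3 -c "
from h import *
snap('wrist','w3.png')
plan([.487,-.311,.003],89)"
```

```text
t 4.05 pos [ 0.4882 -0.312   0.0045] yaw 89.0 joints [-0.57  0.58 -0.1   0.88 -0.   -0.55] F [0.  0.8 6.9] w 0.0476
d [0.0012 0.001  0.0015] twist [-0.03 -0.02  0.05] minrows 0.0 0.0
```

View pics/w3.png

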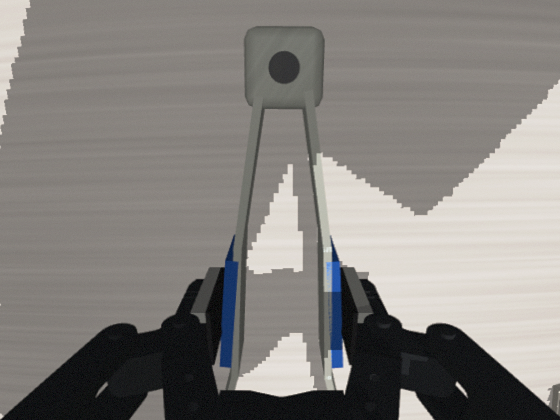

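{"method": "send_rows", "body": {"deltas": [{"grip":0.56,"translation":[0,0,-0.004],"twist":[0,0,0]},{"grip":0.56,"translation":[0,0,-0.012],"twist":[0,0,0]},{"grip":0.56,"translation":[0,0,-0.025],"twist":[0,0,0]},{"grip":0.56,"translation":[0,0,-0.045],"twist":[0,0,0]},{"grip":0.56,"translation":[0,0,-0.06],"twist":[0,0,0]}]}}

```text
clock: 4.68
eef_pos: [0.4885, -0.3122, 0.0659]
tool_rot: [0.008, 1.0, -0.001, 0.0]
ft_force: [0.5, 0.0, -1.6]
grip_width: 0.048
```

```bash
python3 -c "
from h import *
snap('wrist','w4.png');snap('scene','s4.png')
plan([.44,-.311,.003],89)"
```

```text
t 4.78 pos [ 0.4897 -0.3129  0.0669] yaw 89.1 joints [-0.57  0.51 -0.04  1.01 -0.   -0.55] F [ 0.3  0.1 -1.2] w 0.0481
d [0.0499 0.0013 0.0638] twist [-0.16  0.2   0.05] minrows 1.3 0.0
```

View pics/w4.png

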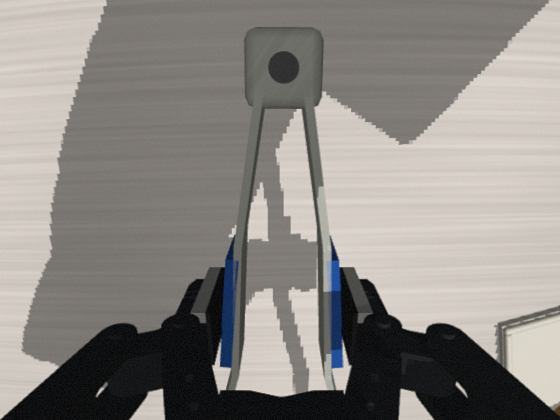

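View pics/s4.png

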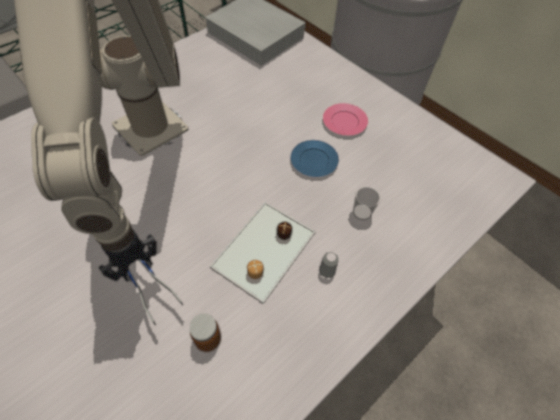

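```bash
python3 -c "
from h import *
c=load('w3.png');print('hole on table',px2w(c,284,67,.026))
plan([.5,.044,.2],98)"
```

```text
hole on table [ 0.39868584 -0.30888587  0.026     ]
t 4.78 pos [ 0.4897 -0.3129  0.0669] yaw 89.1 joints [-0.57  0.51 -0.04  1.01 -0.   -0.55] F [ 0.3  0.1 -1.2] w 0.0481
d [-0.0049  0.3567 -0.1341] twist [-0.18  0.18 -8.95] minrows 6.1 0.8
```

{"method": "send_rows", "body": {"deltas": [{"grip":0.56,"translation":[0,0.003,-0.03],"twist":[0,0,0]},{"grip":0.56,"translation":[0,0.015,-0.07],"twist":[0,0,0]},{"grip":0.56,"translation":[0,0.045,-0.105],"twist":[0,0,-1]},{"grip":0.56,"translation":[0,0.085,-0.125],"twist":[0,0,-2]},{"grip":0.56,"translation":[0,0.125,-0.132],"twist":[0,0,-3]}]}}

```text
clock: 5.4
eef_pos: [0.4918, -0.1868, 0.1998]
tool_rot: [-0.018, 1.0, -0.002, 0.003]
ft_force: [0.5, -0.1, -1.7]
grip_width: 0.0483
```

```bash
python3 -c "
from h import *
plan([.5,.044,.2],98)"
```

```text
t 5.4 pos [ 0.4918 -0.1868  0.1998] yaw 92.0 joints [-0.36  0.3   0.01  1.27 -0.   -0.4 ] F [ 0.5 -0.1 -1.7] w 0.0483
d [-0.0165  0.2304 -0.001 ] twist [-0.24  0.3  -5.96] minrows 3.7 0.6
```

{"method": "send_rows", "body": {"deltas": [{"grip":0.56,"translation":[-0.004,0.055,0],"twist":[0,0,-2]},{"grip":0.56,"translation":[-0.008,0.11,0],"twist":[0,0,-3]},{"grip":0.56,"translation":[-0.012,0.165,0],"twist":[0,0,-5]},{"grip":0.56,"translation":[-0.015,0.21,0],"twist":[-0.2,0.3,-6]},{"grip":0.56,"translation":[-0.0165,0.2304,0],"twist":[-0.2,0.3,-6]}]}}

```text
clock: 6.02
eef_pos: [0.4995, 0.0464, 0.1985]
tool_rot: [-0.072, 0.997, -0.0, -0.0]
ft_force: [0.5, -0.8, -2.1]
grip_width: 0.0476
```

{"method": "send_rows", "body": {"deltas": [{"grip":0.56,"translation":[0,0,0],"twist":[0,0,0]},{"grip":0.56,"translation":[0,0,0],"twist":[0,0,0]}]}}

```text
clock: 6.28
eef_pos: [0.4992, 0.0461, 0.1981]
tool_rot: [-0.072, 0.997, -0.0, -0.001]
ft_force: [-0.7, 0.1, -1.5]
grip_width: 0.0477
```

```bash
python3 -c "
from h import *
plan([.5,.044,.2],98)
snap('wrist','w5.png');snap('scene','s5.png')
plan([.5,.044,.2],98)"
```

```text
t 6.28 pos [0.4992 0.0461 0.1981] yaw 98.2 joints [ 0.09  0.26 -0.05  1.26 -0.   -0.05] F [-0.7  0.1 -1.5] w 0.0477
d [-0.0005 -0.0022 -0.0019] twist [-0.04 -0.11  0.23] minrows 0.0 0.0
t 6.38 pos [0.4994 0.0455 0.1983] yaw 98.1 joints [ 0.09  0.26 -0.05  1.26 -0.   -0.05] F [ 0.2  0.1 -1. ] w 0.0478
d [-0.0004 -0.0016 -0.0017] twist [-0.03 -0.09  0.15] minrows 0.0 0.0
```

View pics/w5.png

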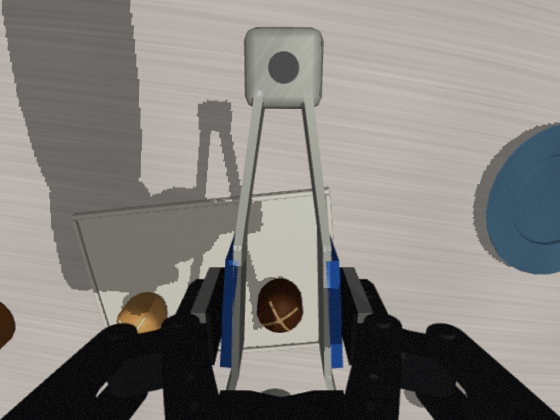

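View pics/s5.png

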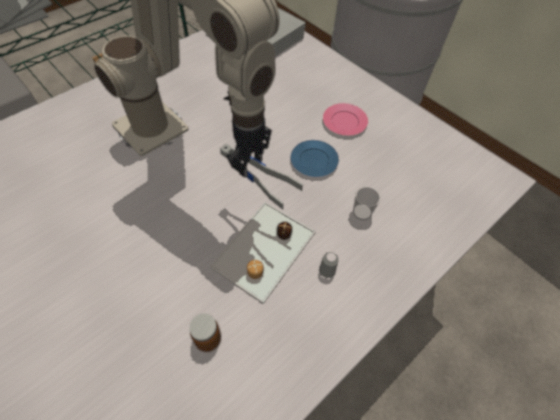

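```bash
cat > rye.py <<'E'
from h import *
from scipy.optimize import least_squares
def sil(c,x,y,z0=.005):
    pr=[(0,.018),(.004,.021),(.010,.023),(.034,.023),(.040,.021),(.045,.015),(.048,.004)]
    P=[]
    for z,r in pr:
        for a in np.linspace(0,2*np.pi,48): P.append([x+r*np.cos(a),y+r*np.sin(a),z0+z])
    q=w2px(c,P); return np.array([q[:,0].min(),q[:,0].max(),q[:,1].min(),q[:,1].max()])
def fit(f,m,g,z0=.005):
    c=load(f); r=least_squares(lambda p:sil(c,*p,z0)-m,g,x_scale=.01,diff_step=1e-3); return r.x,r.fun
E
python3 - <<'E'
from rye import *
i=cv2.imread('pics/w5.png');h=cv2.cvtColor(i,cv2.COLOR_BGR2HSV)
sub=i[265:345,245:320].astype(int); m=((sub.sum(2)<200)&(sub[:,:,2]>sub[:,:,0]+15)).astype(np.uint8)
m=cv2.morphologyEx(m,cv2.MORPH_CLOSE,np.ones((7,7)));n,l,s,ce=cv2.connectedComponentsWithStats(m);k=1+s[1:,4].argmax();x,y,w,hh,a=s[k];ext=np.array([245+x,245+x+w,265+y,265+y+hh]);print(ext,a)
x,r=fit('w5.png',ext,[.613,.06]);print(x,r)
print('cross',px2w(load('w5.png'),281,318,.053),px2w(load('w5.png'),282,318,.053))
for f,e in [('top0.png',None),('scene0.png',None)]:
    c=load(f);i=cv2.imread('pics/'+f);b=w2px(c,[x[0],x[1],.03])[0].astype(int);R=14
    sub=i[b[1]-R:b[1]+R,b[0]-R:b[0]+R].astype(int);m=((sub.sum(2)<230)&(sub[:,:,2]>sub[:,:,0]+8)).astype(np.uint8)
    n,l,s,ce=cv2.connectedComponentsWithStats(m);k=1+s[1:,4].argmax();X,Y,w,hh,a=s[k];e=np.array([b[0]-R+X,b[0]-R+X+w,b[1]-R+Y,b[1]-R+Y+hh]);print(f,e,a,fit(f,e,[.613,.06]))
E
```

```text
[257 303 279 333] 1895
[0.61932938 0.06323315] [-0.53653393  0.53664229 -0.73549064  0.78077514]
cross [0.61626604 0.06378695 0.053     ] [0.61613175 0.06471531 0.053     ]
top0.png [278 290 187 201] 111 (array([0.61728897, 0.05991701]), array([-0.74089727,  0.7409629 , -0.31837021,  0.31453579]))
scene0.png [277 292 223 240] 189 (array([0.62344339, 0.05979407]), array([-0.79205006,  0.77952275, -1.16147126,  1.11086293]))
```

```bash
python3 -c "
from h import *
plan([.5067,.0457,.085],98)"
```

```text
t 6.38 pos [0.4994 0.0455 0.1983] yaw 98.1 joints [ 0.09  0.26 -0.05  1.26 -0.   -0.05] F [ 0.2  0.1 -1. ] w 0.0478
d [-0.0075 -0.0008  0.1133] twist [-0.03 -0.09  0.15] minrows 1.8 0.0
```

{"method": "send_rows", "body": {"deltas": [{"grip":0.56,"translation":[-0.003,0,0.025],"twist":[0,0,0]},{"grip":0.56,"translation":[-0.0075,-0.0008,0.06],"twist":[0,0,0]},{"grip":0.56,"translation":[-0.0075,-0.0008,0.095],"twist":[0,0,0]},{"grip":0.56,"translation":[-0.0075,-0.0008,0.111],"twist":[0,0,0]},{"grip":0.56,"translation":[-0.0075,-0.0008,0.112],"twist":[0,0,0]}]}}

```text
clock: 7.0
eef_pos: [0.5055, 0.0446, 0.0849]
tool_rot: [-0.07, 0.998, -0.0, -0.002]
ft_force: [0.6, 0.3, -1.9]
grip_width: 0.0478
```

```bash
python3 -c "
from h import *
plan([.5067,.0457,.0225],98)
snap('wrist','w6.png');c=snap('scene','s6.png');cv2.imwrite('pics/s6b.png',cv2.resize(c['color'][130:290,190:340],None,fx=4,fy=3.7,interpolation=cv2.INTER_CUBIC))
plan([.5067,.0457,.0225],98)"
```

```text
t 7.0 pos [0.5055 0.0446 0.0849] yaw 98.0 joints [ 0.09  0.37 -0.22  0.99 -0.   -0.05] F [ 0.6  0.3 -1.9] w 0.0478
d [-0.0016  0.001   0.0624] twist [-0.03 -0.28  0.04] minrows 1.0 0.0
t 7.1 pos [0.5071 0.045  0.0867] yaw 98.1 joints [ 0.09  0.37 -0.21  0.99 -0.   -0.05] F [ 1.  -0.5 -1. ] w 0.048
d [0.0003 0.0008 0.0642] twist [-0.04 -0.06  0.08] minrows 1.0 0.0
```

View pics/w6.png

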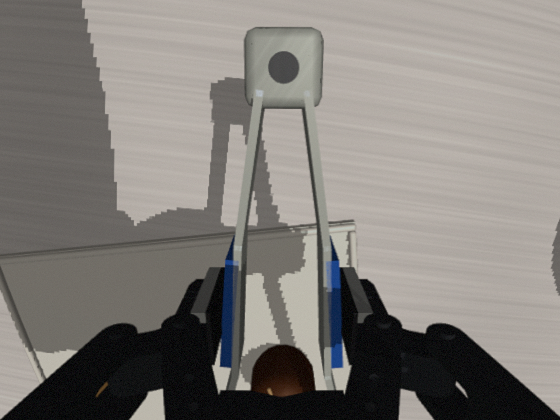

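View pics/s6b.png

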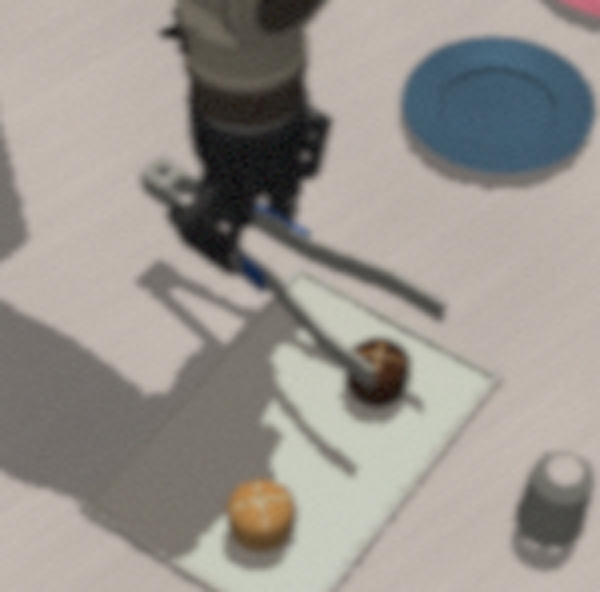

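```bash
python3 - <<'E'
from h import *
o=bot.get_obs();c=load('s6.png')
p=np.array([.5063,.0448,.0858]);a=np.radians(8.05);u=np.array([np.cos(a),np.sin(a),0]);n=np.array([-u[1],u[0],0]);z=np.array([0,0,1])
O=p-.0015*u+.001*n-.0045*z
for s in (1,-1):
  for h in (0,.026):
    q=w2px(c,O+.135*u+s*.039*n+h*z)[0];print(s,h,(q-[190,130])*[4,3.7])
q=w2px(c,O-.096*u+.026*z)[0];print('hole',(q-[190,130])*[4,3.7])
print('roll', (w2px(c,[.619,.0625,.053])[0]-[190,130])*[4,3.7])
E
```

```text
1 0 [436.54741668 314.08056351]
1 0.026 [439.13997645 294.9007204 ]
-1 0 [363.37160253 383.06322649]
-1 0.026 [364.51463652 364.70042568]
hole [151.82341398 161.65439533]
roll [377.62836423 352.28184406]
```

{"method": "send_rows", "body": {"deltas": [{"grip":0.56,"translation":[0,0.0008,0.015],"twist":[0,0,0]},{"grip":0.56,"translation":[0,0.0008,0.032],"twist":[0,0,0]},{"grip":0.56,"translation":[0,0.0008,0.049],"twist":[0,0,0]},{"grip":0.56,"translation":[0,0.0008,0.06],"twist":[0,0,0]},{"grip":0.56,"translation":[0,0.0008,0.064],"twist":[0,0,0]}]}}

```text
clock: 7.72
eef_pos: [0.5067, 0.0458, 0.0221]
tool_rot: [-0.07, 0.998, -0.0, -0.001]
ft_force: [-0.5, -0.8, -1.8]
grip_width: 0.0481
```

{"method": "send_rows", "body": {"deltas": [{"grip":0.56,"translation":[0,0,0],"twist":[0,0,0]}]}}

```text
clock: 7.85
eef_pos: [0.5069, 0.0458, 0.0221]
tool_rot: [-0.07, 0.998, -0.0, -0.001]
ft_force: [0.2, -0.3, -1.7]
grip_width: 0.0479
```

```bash
python3 -c "
from h import *
plan([.5067,.0457,.0225],98)
snap('wrist','w7.png');c=snap('scene','s7.png');cv2.imwrite('pics/s7b.png',cv2.resize(c['color'][130:290,190:340],None,fx=4,fy=3.7,interpolation=cv2.INTER_CUBIC))
plan([.5067,.0457,.0225],98)"
```

```text
t 7.85 pos [0.5069 0.0458 0.0221] yaw 98.1 joints [ 0.09  0.45 -0.29  0.83 -0.   -0.05] F [ 0.2 -0.3 -1.7] w 0.0479
d [ 0.0002 -0.     -0.0004] twist [-0.04 -0.09  0.07] minrows 0.0 0.0
t 7.95 pos [0.5072 0.0458 0.0225] yaw 98.1 joints [ 0.09  0.45 -0.29  0.83 -0.   -0.05] F [-0.1  0.  -1. ] w 0.0483
d [ 0.0005 -0.      0.    ] twist [-0.04 -0.04  0.07] minrows 0.0 0.0
```

View pics/w7.png

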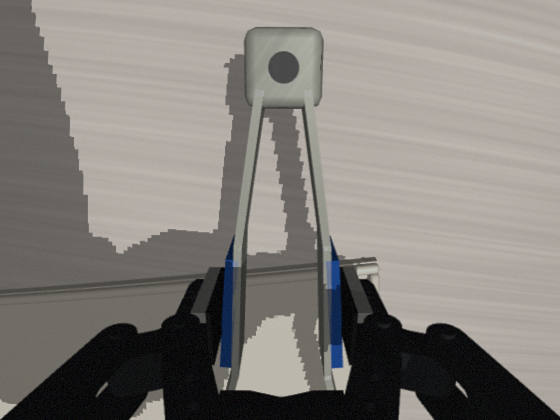

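View pics/s7b.png

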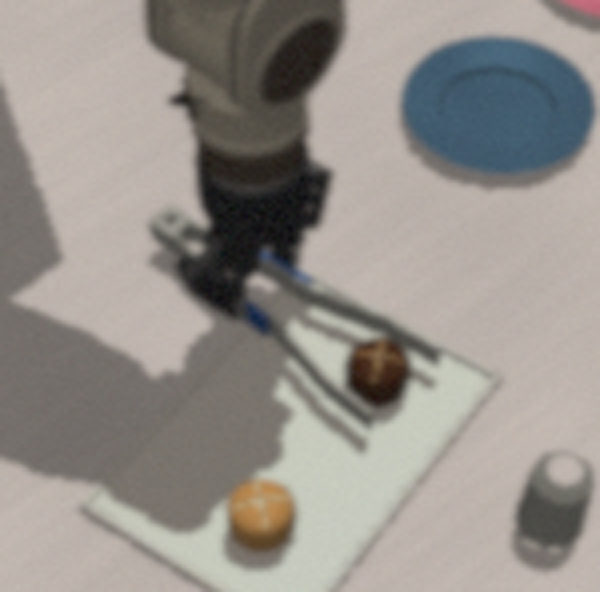

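{"method": "send_rows", "body": {"deltas": [{"grip":0.52,"translation":[0,0,0],"twist":[0,0,0]},{"grip":0.49,"translation":[0,0,0],"twist":[0,0,0]},{"grip":0.46,"translation":[0,0,0],"twist":[0,0,0]},{"grip":0.44,"translation":[0,0,0],"twist":[0,0,0]},{"grip":0.42,"translation":[0,0,0],"twist":[0,0,0]}]}}

```text
clock: 8.57
eef_pos: [0.5072, 0.0458, 0.0226]
tool_rot: [-0.07, 0.998, -0.0, -0.0]
ft_force: [0.9, 0.5, -0.5]
grip_width: 0.0367
```

{"method": "send_rows", "body": {"deltas": [{"grip":0.38,"translation":[0,0,0],"twist":[0,0,0]},{"grip":0.35,"translation":[0,0,0],"twist":[0,0,0]},{"grip":0.35,"translation":[0,0,0],"twist":[0,0,0]}]}}

```text
clock: 8.95
eef_pos: [0.5073, 0.0459, 0.0227]
tool_rot: [-0.07, 0.998, -0.0, -0.0]
ft_force: [-0.3, 0.5, -0.3]
grip_width: 0.0356
```

```bash
python3 -c "
from h import *
plan([.5067,.0457,.0225],98)
snap('wrist','w8.png');c=snap('scene','s8.png');cv2.imwrite('pics/s8b.png',cv2.resize(c['color'][130:290,190:340],None,fx=4,fy=3.7,interpolation=cv2.INTER_CUBIC))
plan([.5067,.0457,.0225],98)"
```

```text
t 8.95 pos [0.5073 0.0459 0.0227] yaw 98.1 joints [ 0.09  0.45 -0.29  0.83 -0.   -0.05] F [-0.3  0.5 -0.3] w 0.0356
d [ 0.0006 -0.0001  0.0002] twist [-0.03 -0.03  0.08] minrows 0.0 0.0
t 9.05 pos [0.5072 0.0458 0.0227] yaw 98.1 joints [ 0.09  0.45 -0.29  0.83 -0.   -0.05] F [-1.7 -0.1  0.4] w 0.0358
d [ 0.0006 -0.0001  0.0002] twist [-0.03 -0.03  0.08] minrows 0.0 0.0
```

View pics/w8.png

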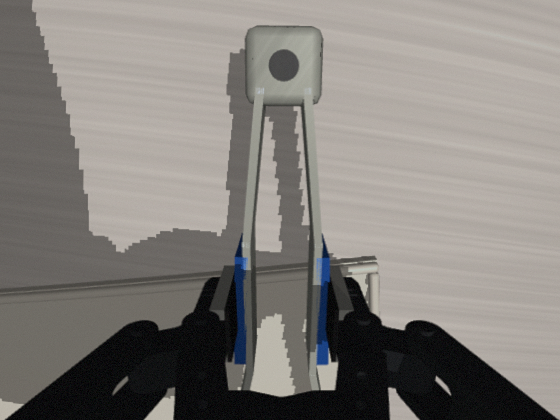

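View pics/s8b.png

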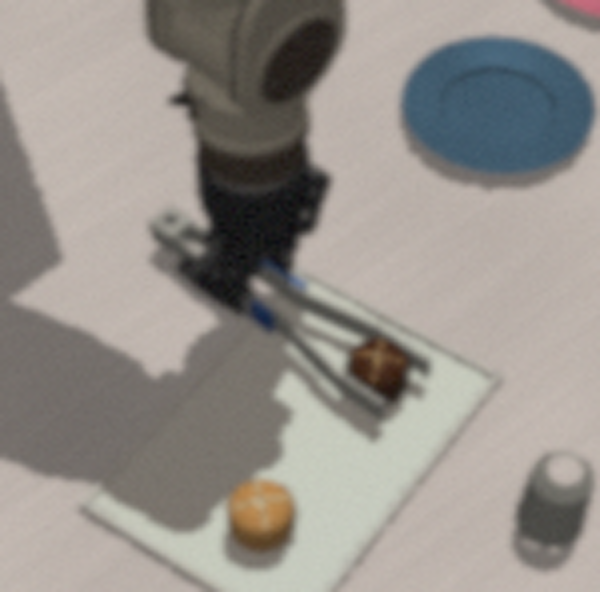

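{"method": "send_rows", "body": {"deltas": [{"grip":0.3,"translation":[0,0,0],"twist":[0,0,0]},{"grip":0.3,"translation":[0,0,-0.004],"twist":[0,0,0]},{"grip":0.3,"translation":[0,0,-0.012],"twist":[0,0,0]},{"grip":0.3,"translation":[0,0,-0.024],"twist":[0,0,0]},{"grip":0.3,"translation":[0,0,-0.036],"twist":[0,0,0]}]}}

```text
clock: 9.68
eef_pos: [0.5075, 0.0459, 0.0598]
tool_rot: [-0.07, 0.998, -0.0, 0.0]
ft_force: [0.7, 0.4, -2.1]
grip_width: 0.0355
```

```bash
python3 -c "
from h import *
snap('wrist','w9.png');c=snap('scene','s9.png');cv2.imwrite('pics/s9b.png',cv2.resize(c['color'][130:290,190:340],None,fx=4,fy=3.7,interpolation=cv2.INTER_CUBIC))
plan([.5067,.0457,.0225],98)"
```

```text
t 9.78 pos [0.5089 0.046  0.0608] yaw 98.1 joints [ 0.09  0.4  -0.25  0.92 -0.   -0.05] F [-0.5 -0.4 -1.4] w 0.0355
d [0.0023 0.     0.0382] twist [-0.04  0.2   0.08] minrows 0.6 0.0
```

View pics/w9.png

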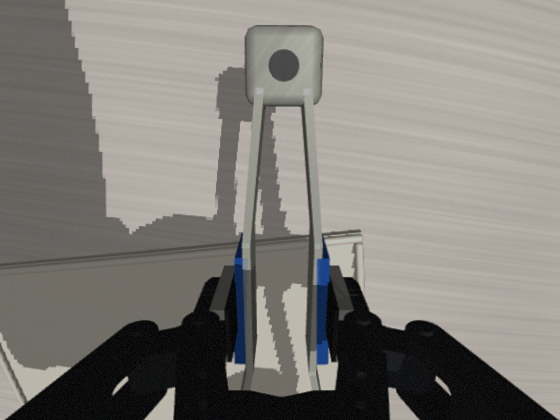

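View pics/s9b.png

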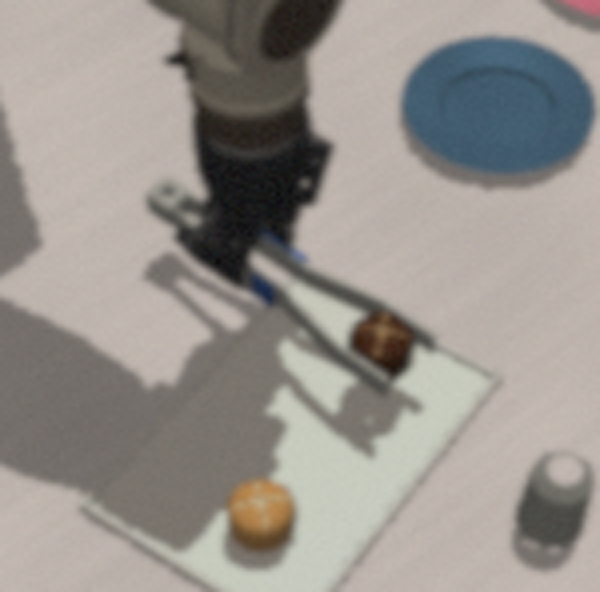

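{"method": "send_rows", "body": {"deltas": [{"grip":0.3,"translation":[0,0,-0.012],"twist":[0,0,0]},{"grip":0.3,"translation":[0,0,-0.032],"twist":[0,0,0]},{"grip":0.3,"translation":[0,0,-0.058],"twist":[0,0,0]},{"grip":0.3,"translation":[0,0,-0.082],"twist":[0,0,0]},{"grip":0.3,"translation":[0,0,-0.1],"twist":[0,0,0]}]}}

```text
clock: 10.4
eef_pos: [0.5088, 0.0461, 0.1625]
tool_rot: [-0.07, 0.998, -0.0, 0.002]
ft_force: [-0.0, -0.8, -2.4]
grip_width: 0.036
```

```bash
python3 -c "
from h import *
plan([.379,.264,.165],120)"
```

```text
t 10.4 pos [0.5088 0.0461 0.1625] yaw 98.1 joints [ 0.09  0.3  -0.1   1.17 -0.   -0.05] F [-0.  -0.8 -2.4] w 0.036
d [ 0.0979  0.234  -0.0032] twist [ -0.1    0.26 -21.92] minrows 4.1 2.0
```

{"method": "send_rows", "body": {"deltas": [{"grip":0.3,"translation":[0.004,0.01,-0.002],"twist":[0,0,-1]},{"grip":0.3,"translation":[0.013,0.031,-0.003],"twist":[0,0,-3]},{"grip":0.3,"translation":[0.026,0.062,-0.003],"twist":[0,0,-6]},{"grip":0.3,"translation":[0.041,0.098,-0.003],"twist":[0,0,-9.5]},{"grip":0.3,"translation":[0.056,0.134,-0.003],"twist":[0,0,-13]}]}}

```text
clock: 11.02
eef_pos: [0.4328, 0.172, 0.1644]
tool_rot: [-0.184, 0.983, -0.0, 0.002]
ft_force: [1.0, -0.1, -2.5]
grip_width: 0.0356
```

```bash
python3 -c "
from h import *
plan([.379,.264,.165],120)"
```

```text
t 11.03 pos [0.4328 0.172  0.1644] yaw 111.2 joints [ 0.38  0.21 -0.21  1.14 -0.    0.01] F [ 1.  -0.1 -2.5] w 0.0356
d [ 0.0168  0.1053 -0.0008] twist [-0.1   0.17 -8.78] minrows 1.7 0.8
```

{"method": "send_rows", "body": {"deltas": [{"grip":0.3,"translation":[0.006,0.038,0],"twist":[0,0,-3.2]},{"grip":0.3,"translation":[0.011,0.068,0],"twist":[0,0,-5.7]},{"grip":0.3,"translation":[0.015,0.091,-0.001],"twist":[0,0,-7.6]},{"grip":0.3,"translation":[0.0165,0.102,-0.001],"twist":[0,0,-8.6]},{"grip":0.3,"translation":[0.0168,0.105,-0.001],"twist":[0,0,-8.8]}]}}

```text
clock: 11.65
eef_pos: [0.3785, 0.2639, 0.1648]
tool_rot: [-0.26, 0.966, -0.001, 0.001]
ft_force: [0.7, 0.7, -2.7]
grip_width: 0.0358
```

{"method": "send_rows", "body": {"deltas": [{"grip":0.3,"translation":[0,0,0],"twist":[0,0,0]},{"grip":0.3,"translation":[0,0,0],"twist":[0,0,0]},{"grip":0.3,"translation":[0,0,0],"twist":[0,0,0]}]}}

```text
clock: 12.02
eef_pos: [0.3788, 0.2635, 0.1648]
tool_rot: [-0.259, 0.966, -0.001, 0.001]
ft_force: [-0.4, 0.6, -2.3]
grip_width: 0.0358
```

```bash
python3 -c "
from h import *
plan([.379,.264,.165],120)
snap('wrist','w10.png');c=snap('scene','s10.png');cv2.imwrite('pics/s10b.png',cv2.resize(c['color'][80:240,230:390],None,fx=3.7,fy=3.7,interpolation=cv2.INTER_CUBIC));snap('top','t10.png')
plan([.379,.264,.165],120)"
```

```text
t 12.03 pos [0.3788 0.2635 0.1648] yaw 120.0 joints [ 0.61  0.21 -0.22  1.14 -0.    0.09] F [-0.4  0.6 -2.3] w 0.0358
d [-0.0005  0.0004 -0.0002] twist [-0.14  0.11  0.03] minrows 0.0 0.0
t 12.18 pos [0.3787 0.2637 0.1648] yaw 120.1 joints [ 0.61  0.21 -0.22  1.14 -0.    0.09] F [ 0.5  0.3 -1.5] w 0.0357
d [-0.0004  0.0001 -0.0002] twist [-0.13  0.11  0.06] minrows 0.0 0.0
```

View pics/w10.png

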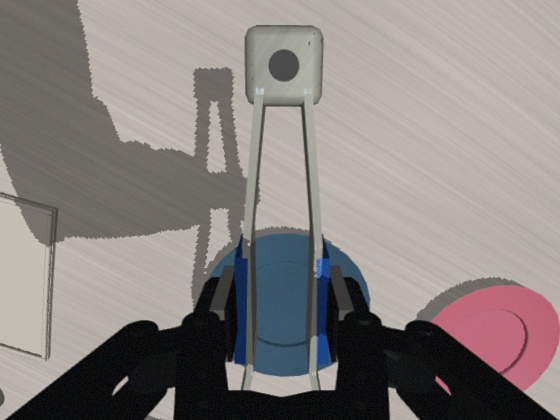

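View pics/s10b.png

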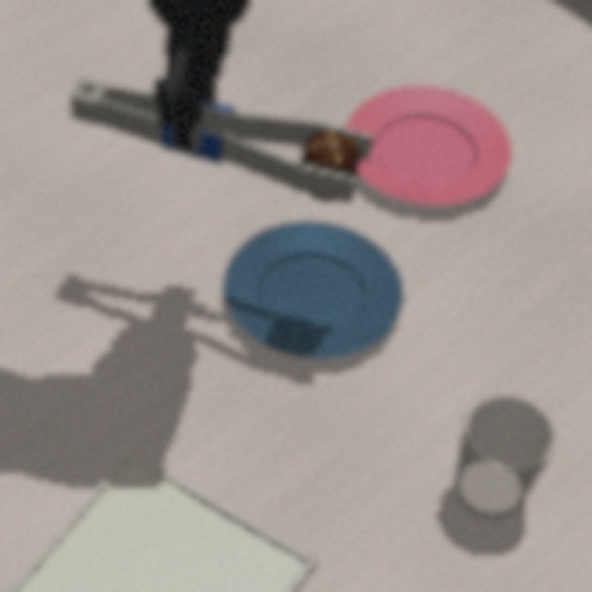

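View pics/t10.png

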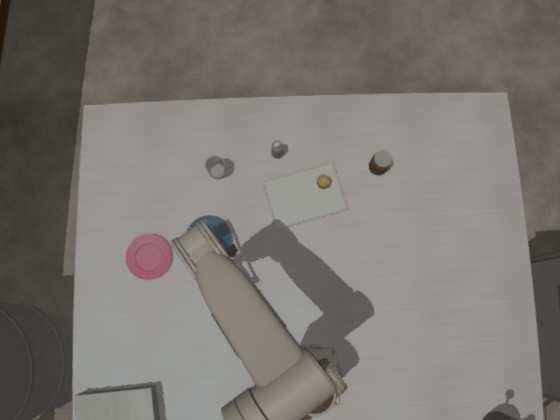

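```bash
python3 - <<'E'
from h import *
from scipy.optimize import least_squares
i=cv2.imread('pics/w10.png').astype(int); m=(i[:,:,0]>i[:,:,2]+25)&(i[:,:,0]<150)&(i[:,:,1]>50)&(i[:,:,1]<120)
for v in (245,260,340,350,360,372): 
    r=np.where(m[v,190:400])[0]; print(v,190+r.min() if len(r) else None,190+r.max() if len(r) else None)
col=np.where(m[220:390,285])[0]+220; print('col285',col.min(),col.max())
col=np.where(m[220:390,300])[0]+220; print('col300',col.min(),col.max())
c=load('w10.png')
a=np.linspace(0,2*np.pi,721)
def curve(x,y): return w2px(c,np.c_[x+.08*np.cos(a),y+.08*np.sin(a),np.full(721,.015)])
pts=[(285,233),(300,233.5),(285,376),(300,376),(369.5,300),(208,285)]
def res(p):
    q=curve(*p); return [np.hypot(*(q-np.array(t)).T).min() for t in pts]
r=least_squares(res,[.477,.321],diff_step=1e-3);print(r.x,r.fun)
q=curve(*r.x);print(q.min(0),q.max(0))
# scene
s=load('s10.png')
print('scene roll top now if at (.477,.321,.195):',(w2px(s,[.477,.321,.195])[0]-[230,80])*3.7,'plate ctr',(w2px(s,[.477,.321,.016])[0]-[230,80])*3.7)
E
```

```text
245 255 332
260 221 351
340 257 326
350 256 328
360 233 330
372 260 307
col285 233 375
col300 235 374
[0.47565342 0.3267561 ] [0.24379178 0.42874322 0.93292823 0.03864682 1.74153462 1.77013072]
[202.74684955 232.94467732] [371.39619463 376.92599672]
scene roll top now if at (.477,.321,.195): [332.17703733 137.01921441] plate ctr [309.50588218 288.5714214 ]
```

{"method": "send_rows", "body": {"deltas": [{"grip":0.3,"translation":[0,0.001,0],"twist":[0,0,0]},{"grip":0.3,"translation":[0,0.001,0],"twist":[0,0,0]},{"grip":0.3,"translation":[0,0.001,0],"twist":[0,0,0]},{"grip":0.3,"translation":[0,0.001,0],"twist":[0,0,0]},{"grip":0.3,"translation":[0,0.001,0],"twist":[0,0,0]}]}}

```text
clock: 12.8
eef_pos: [0.3782, 0.2646, 0.1648]
tool_rot: [-0.259, 0.966, -0.001, 0.001]
ft_force: [-0.3, -0.4, -1.7]
grip_width: 0.0355
```

{"method": "send_rows", "body": {"deltas": [{"grip":0.3,"translation":[0,0,0],"twist":[0,0,0]},{"grip":0.3,"translation":[0,0,0],"twist":[0,0,0]},{"grip":0.3,"translation":[0,0,0],"twist":[0,0,0]},{"grip":0.3,"translation":[0,0,0],"twist":[0,0,0]}]}}

```text
clock: 13.3
eef_pos: [0.3782, 0.2646, 0.1648]
tool_rot: [-0.259, 0.966, -0.001, 0.001]
ft_force: [-0.9, 0.2, -1.1]
grip_width: 0.0358
```

```bash
python3 -c "
from h import *
c=snap('scene','s11.png');cv2.imwrite('pics/s11b.png',cv2.resize(c['color'][80:200,240:360],None,fx=5,fy=5,interpolation=cv2.INTER_CUBIC))
d=np.abs(c['color'].astype(int)-cv2.imread('pics/s10.png')).sum(2);print((d>60).sum(),d.max())
plan([.379,.264,.165],120)"
```

```text
35 91
t 13.35 pos [0.3782 0.2646 0.1648] yaw 120.1 joints [ 0.61  0.21 -0.22  1.14 -0.    0.09] F [ 0.5  0.1 -1.3] w 0.0361
d [-0.0004 -0.0009 -0.0002] twist [-0.14  0.11  0.06] minrows 0.0 0.0
```

View pics/s11b.png

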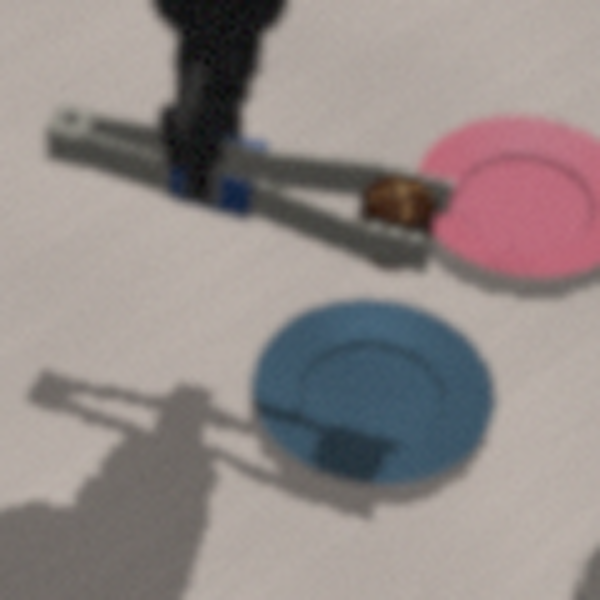

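```bash
python3 -c "
from workcell import bot
print(bot.job_done())"
```

```text
the job is handed in; nothing more can be done
None
```

I picked up the tongs, closed them on the rye roll, lifted it out of the tray and carried it over the blue plate. I handed the job in at about 13.4 s with the roll still pinched.

- **Holding:** the fingers were stopped at about 36 mm by the tongs on the roll. That is 2 mm less than the 38 mm given for a 46 mm tip gap, so the tongs or roll give a little. Over the last second the pose was steady apart from a 1 mm nudge I made, and the last picture shows the roll between the tip plates.
- **Position:** by the wrist camera's measurement of the roll before it was lifted, the roll is within about 5 mm of the plate's middle. The three cameras' estimates of the plate's middle differed by up to 7 mm, and I aimed near their average.
- **Height:** the roll's centre is about 15.5 cm above the plate and its underside about 13 cm. This comes from the arm's pose. In the scene picture the roll sat about 2 pixels (roughly 5 mm) lower than predicted, which I left.
- **Other things:** in the last overhead picture the pale roll, tray, beaker, jar and shaker look unmoved, and the wrist and scene views show both plates clear of the arm. The wrist force read about 7 N at most, when the tongs were gripped on the worktop.

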